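# Set the stock tags

### The arm

A 6-joint arm with a two-finger parallel gripper is mounted at the origin on the work surface. World frame = base frame: x ahead of the robot, y to its left, z up, the work surface at z = 0. Lengths are in mm, angles in rad, forces in N, time in s.
With the tool pointing down it reaches from about 350 to 975 mm from the base axis. Payload 7.1 kg.
Tool frame: the origin (TCP) lies between the finger pads; the fingertips stand 19 mm ahead of it and the grasp point (between the pads) is the TCP; z points along the fingers, y is the line along which they close (so a half turn about z gives the same grasp; the last joint's range is limited). The gripper opens to 88 mm and grips with 3 to 60 N. Pads are 20 mm wide; open, the fingers measure 115 mm over their backs; the gripper's body (75 mm by 178 mm) begins 61 mm behind the grasp point.
Start: joints at [1.105, 0.423, 1.63, -0, 1.089, -0.019], TCP at [270.019, 563.644, 241.675] pointing down, gripper open.
Joint ranges: [-3, 3], [-0.9, 2.11], [0.09, 2.58], [-1.31, 4.45], [0.11, 2.69], [-2.54, 2.54]. Speed limits (rad/s): [2.39, 2.39, 3.01, 3.14, 3.14, 3.14].

### API

Orientations are given as a rotation vector (axis times angle).
In Python, from workcell import ctrl gives the robot as it stands.
- The arm moves only by the tool arm_command, never from a script. Its argument "series" is a list of rows, each an object with "linear": the shift along the tool's x, y, z in m, a list of three; "turn": the turn about the tool's z in rad. A call has 1 to 10 rows; each row shifts and turns the commanded pose from where the row before left it, along the tool's axes as they then stand; what a row does not reach is not made up. A row lasts 1/10 s, in which the tool goes at most 50 mm and 8.59 degrees, less where a joint would pass 70% of its speed; a pose out of reach is approached as far as the arm can. A call with a gripper value outside its range is refused whole. "jaw" is the opening, from -1 (shut) to 1 (fully open), set as the call begins (left out, the last holds). The fingers move at their own pace and stop on an object; the grip force is fixed at half the most. Time passes only in rows, so rows that do not move let the fingers close. It gives the time, the measured TCP pose, the force, the opening and the grip force at its end, in the units of the state.
- ctrl.get_obs(): the state, without advancing time (a new reading comes with each control period).
- ctrl.get_image(name): name is "scene" or "top" or "wrist"; returns a dict with "frame" (400x640x3 uint8, blue, green, red), "fx", "fy", "cx", "cy" (pixels), "rvec" (rotation vector, rad) and "tvec" (3), from world to camera coordinates, as OpenCV has them. Camera axes: x right, y down, z forward; pixel columns grow to the right and rows downward; lengths in mm; the calibration is good to about 2 mm. The wrist camera is an equidistant fisheye: a pixel r from the principal point sees the ray r / f radians off the axis. A picture is of the moment at which its call begins. There is no depth.
- ctrl.close_job(): hands the job in; it is judged then, once.
The state is a dict: "t": time; "qpos": joint angles; "qvel": joint speeds; "joint_torque": joint torques, N m; "ee_pos": TCP position; "orientation": TCP orientation; "ft_force": force on the tool from outside, world axes, zero at the start; "moment": the same for the moment, N m; "width": finger opening in mm; "grasp_force": force on a finger pad.
Only numpy, scipy, OpenCV 4.12 (cv2) and the standard library are available. Lean on these libraries where they do the work, as an engineer would, in place of code of your own. Each camera call takes 0.05 s, during which the arm holds its last target. There are 200 camera calls.

### The job

Each tag on the white stock board belongs to the blue bin directly behind it. Push over whichever tags are wrong so that the full bins, and only those, show a green face upward; the half-full and the empty bin must show red. Leave the bins and everything else on the bench where they stand, and lift nothing.

Things in the scene. Friction and masses are not known exactly. Their poses are not given: they have to be found in the camera images.
- board: white base plate of the stock board, 110 x 540 x 12 mm, fixed to the bench. Origin: centre of its underside. Its y axis runs along the row of tags, its x axis points away from the robot, towards the row of bins
- hinge1 (a point): mid-point of the hinge of tag 1, 32 mm above the bench, over the board's centre line; axes as the board's, the hinge lies along x. Tags: stiff leaves of about 30 g, 75 mm wide along the hinge, 5 mm thick, free edge 55 mm from the hinge. They swing freely and rest against stops 50 degrees either side of upright, the free edge then 42 mm to the side of the hinge and 67 mm above the bench
- tag1 (a joint): tilt of tag 1, the one on point hinge1: 0 = resting on the -y side, red face up; 0.873 = upright; 1.745 = resting on the +y side, green face up
- bay1 (a point): point on the bench 130 mm behind hinge1 (along the board's x): the nominal place of the bin that tag 1 belongs to
- hinge2 (a point): the same for tag 2. All tags work alike: leaning to the board's -y a tag shows its red face upward, leaning to +y its green face. Pushed at its free edge up and over, past upright, it falls by its own weight to the other side
- tag2 (a joint): tilt of tag 2, the one on point hinge2: 0 = resting on the -y side, red face up; 0.873 = upright; 1.745 = resting on the +y side, green face up
- bay2 (a point): point on the bench 130 mm behind hinge2 (along the board's x): the nominal place of the bin that tag 2 belongs to
- hinge3 (a point): the same for tag 3. The four hinges stand 140 mm apart along the board's y; their order along the row varies
- tag3 (a joint): tilt of tag 3, the one on point hinge3: 0 = resting on the -y side, red face up; 0.873 = upright; 1.745 = resting on the +y side, green face up
- bay3 (a point): point on the bench 130 mm behind hinge3 (along the board's x): the nominal place of the bin that tag 3 belongs to
- hinge4 (a point): the same for tag 4. Each hinge has two thin posts, 43 mm from its mid-point along x, 40 mm tall
- tag4 (a joint): tilt of tag 4, the one on point hinge4: 0 = resting on the -y side, red face up; 0.873 = upright; 1.745 = resting on the +y side, green face up
- bay4 (a point): point on the bench 130 mm behind hinge4 (along the board's x): the nominal place of the bin that tag 4 belongs to
- full_a_mid (a point): full bin: all sixteen orange-capped tubes. Loose blue open bin, 100 x 100 x 50 mm (58 mm to the top of the caps), about 0.45 kg; the point is its centre, 25 mm up. It stands behind one of the tags, within about 10 mm of that tag's bay; which one varies
- full_b_mid (a point): the other full bin: all sixteen orange-capped tubes. Loose blue open bin, 100 x 100 x 50 mm (58 mm to the top of the caps), about 0.45 kg; the point is its centre, 25 mm up. It stands behind one of the tags, within about 10 mm of that tag's bay; which one varies
- half_mid (a point): half-full bin: eight tubes, in the half farther from the robot. Loose blue open bin, 100 x 100 x 50 mm (58 mm to the top of the caps), about 0.45 kg; the point is its centre, 25 mm up. It stands behind one of the tags, within about 10 mm of that tag's bay; which one varies
- empty_mid (a point): empty bin: no tubes. Loose blue open bin, 100 x 100 x 50 mm (58 mm to the top of the caps), about 0.45 kg; the point is its centre, 25 mm up. It stands behind one of the tags, within about 10 mm of that tag's bay; which one varies
- jar: closed glass jar, 66 mm across, 100 mm tall, loose, not part of the job. Origin: centre of its underside
- beaker: open glass beaker, 64 mm across, 75 mm tall, loose, not part of the job. Origin: centre of its underside
- vial: small amber vial with a blue cap, 18 mm across, 46 mm tall, in front of the board, loose, not part of the job. Origin: centre of its underside
- bung: black rubber stopper, 34 mm across, 28 mm tall, in front of the board, loose, not part of the job. Origin: centre of its underside
- rack: white tube rack, 85 x 120 x 28 mm, loose, not part of the job. Origin: centre of its underside
- block: aluminium tube block, 70 x 100 x 45 mm, loose, not part of the job. Origin: centre of its underside

How it is judged (in metres and radians):
At the end, for the whole second after the job is handed in: Each tag in front of a full bin rests on its green-up side (joint above 1.6 rad), and each tag in front of the half-full or the empty bin on its red-up side (joint below 0.15 rad) (((horizontal distance between any of full_a_mid, full_b_mid and bay1 below 0.06 m and value of joint tag1 above 1.6 rad) or (horizontal distance between any of half_mid, empty_mid and bay1 below 0.06 m and value of joint tag1 below 0.15 rad)) and ((horizontal distance between any of full_a_mid, full_b_mid and bay2 below 0.06 m and value of joint tag2 above 1.6 rad) or (horizontal distance between any of half_mid, empty_mid and bay2 below 0.06 m and value of joint tag2 below 0.15 rad)) and ((horizontal distance between any of full_a_mid, full_b_mid and bay3 below 0.06 m and value of joint tag3 above 1.6 rad) or (horizontal distance between any of half_mid, empty_mid and bay3 below 0.06 m and value of joint tag3 below 0.15 rad)) and ((horizontal distance between any of full_a_mid, full_b_mid and bay4 below 0.06 m and value of joint tag4 above 1.6 rad) or (horizontal distance between any of half_mid, empty_mid and bay4 below 0.06 m and value of joint tag4 below 0.15 rad))); the robot touches nothing.
It fails at once if a bin was moved or lifted (more than 25 mm) (distance of any of full_a_mid, full_b_mid, half_mid, empty_mid from where it was at the start of the episode above 0.025 m).
It fails at once if another thing on the bench was moved, lifted or knocked over (distance of any of jar, beaker, vial, bung, rack, block from where it was at the start of the episode above 0.025 m or angle between any of jar, beaker, vial, bung, rack, block's own z axis and vertical above 0.5 rad).
It also fails if it takes over 56 s, if anything falls off the work surface, if the arm or the gripper's body presses on something with over 40 N, if the wrist force passes 120 N, or if a joint passes its speed limit or range.

## Working session

There is one attempt and no reset: what is moved stays moved. The work goes in short steps, Python scripts to look and compute and a tool call to move; the robot and the scene stay as the last step left them, time stands still between calls to the robot, and variables do not carry over. Pictures are saved under pics/ and viewed, at most 10 in all, crops included, and the job is handed in when it is done.

Besides the shell and the picture viewer there is one more tool, called after "Call:" by a JSON object that holds its "fn" and its "kwargs", one argument or row to a line. arm_command: Moves the arm, as the interface text tells. Its arguments: {"type":"object","properties":{"series":{"type":"array"},"jaw":{"type":"number"}},"required":["series"]}

```bash
mkdir -p pics; cat > h.py <<'E'
import numpy as np, cv2
from workcell import ctrl
def cast(im,u,v,z):
    R=cv2.Rodrigues(np.array(im["rvec"],float))[0]; t=np.array(im["tvec"],float).ravel()
    d=R.T@np.array([(u-im["cx"])/im["fx"],(v-im["cy"])/im["fy"],1.]); c=-R.T@t
    return c+d*(z-c[2])/d[2]
E
python3 - <<'E'
from h import *
for n in("top","scene"):
    im=ctrl.get_image(n); cv2.imwrite(f"pics/{n}1.png",im["frame"]); np.save(n+"1.npy",im,allow_pickle=True)
    print(n,im["fx"],im["rvec"],im["tvec"])
print(ctrl.get_obs())
E
```

```text
top 389.2292534068411 [ 2.161689   -2.12314257  0.17967163] [-17.02334153 548.07676199 897.60649649]
scene 377.9895101027555 [ 0.74406276  2.70345721 -0.95399072] [ 446.42717979 -188.35799484 1120.54132712]
{'t': 0.1, 'qpos': array([ 1.10501715e+00,  4.23761138e-01,  1.63060690e+00, -1.15645900e-05,
        1.08856460e+00, -1.90150189e-02]), 'qvel': array([-0.0017171 , -0.00044376, -0.00316276, -0.00115116,  0.00032415,
        0.00084318]), 'joint_torque': array([-1.20236906e-03, -5.45615387e+01, -2.74325645e+01,  6.44520507e-02,
        1.87955640e-02, -5.49627919e-05]), 'ee_pos': array([269.80966093, 563.24561378, 240.98407389]), 'orientation': array([-6.95876245e-01, -3.06323328e+00,  2.04696415e-03]), 'ft_force': array([ 0.94258356,  0.13270052, -0.25081686]), 'moment': array([-0.03668113,  0.05147627, -0.0300118 ]), 'grasp_force': 0.0, 'width': 87.84275615916398}
```

View pics/top1.png

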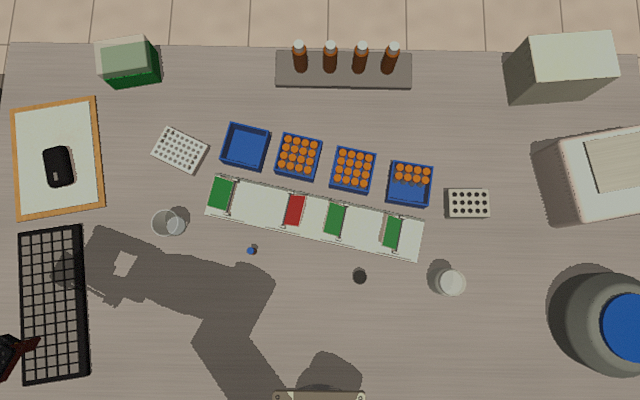

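View pics/scene1.png

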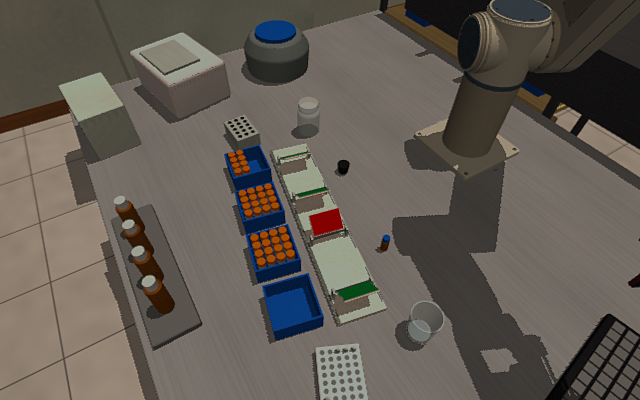

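The tags run left to right, from +y to -y:

| Tag | Position (px) | Shows | Bin behind | Status |
|---|---|---|---|---|
| A | (220,193) | green | empty | wrong |
| B | (295,210) | red | full | wrong |
| C | (334,220) | green | full | right |
| D | (392,233) | green | half-full | wrong |

The vial is at (252,250), the bung at (360,276), the beaker at (168,222) and the jar at (450,282).

```bash
python3 - <<'E'
from h import *
im=np.load("top1.npy",allow_pickle=True).item(); f=im["frame"]
hsv=cv2.cvtColor(f,cv2.COLOR_BGR2HSV)
roi=np.zeros(f.shape[:2],np.uint8); roi[165:270,195:435]=255
g=cv2.inRange(hsv,(40,120,40),(80,255,255))&roi
r=(cv2.inRange(hsv,(0,150,80),(5,255,255))|cv2.inRange(hsv,(172,150,80),(180,255,255)))&roi
w=cv2.inRange(hsv,(0,0,165),(180,45,255))&roi
def cnts(m,a): return [c for c in cv2.findContours(m,cv2.RETR_EXTERNAL,cv2.CHAIN_APPROX_NONE)[0] if cv2.contourArea(c)>a]
# board incl. tags
m=cv2.morphologyEx(w|g|r,cv2.MORPH_CLOSE,np.ones((5,5)))
c=max(cnts(m,1000),key=cv2.contourArea)
P=np.array([cast(im,*p[0],12)[:2] for p in c],np.float32)
rc=cv2.minAreaRect(P); print("board",rc); bp=cv2.boxPoints(rc)
e=[bp[1]-bp[0],bp[2]-bp[1]]; e=max(e,key=np.linalg.norm); ey=e/np.linalg.norm(e); ey=ey*np.sign(ey[1]); ex=np.array([ey[1],-ey[0]])
O=np.array(rc[0]); print("O",O,"ey",ey,"ex",ex)
for n,m in(("g",g),("r",r)):
    for c in cnts(m,80):
        s=1 if n=="g" else -1
        Q67=np.array([cast(im,*p[0],67)[:2] for p in c])-O; Q32=np.array([cast(im,*p[0],32)[:2] for p in c])-O
        y67=Q67@ey; y32=Q32@ey
        edge=(np.percentile(y67,95) if s>0 else np.percentile(y67,5)); hin=(np.percentile(y32,5) if s>0 else np.percentile(y32,95))
        x=Q67@ex; print(n,"edge y %.0f hinge y %.0f x %.0f..%.0f"%(edge,hin,x.min(),x.max()))
for n,u,v,z in(("beaker",168,222,40),("vial",252,250,46),("bung",360,276,28),("jar",450,282,50),("rack",180,150,28)):
    q=cast(im,u,v,z)[:2]; print(n,q,(q-O)@ex,(q-O)@ey)
for y in(210,70,-70,-210): print(y,O+ey*y)
o=ctrl.get_obs(); R=cv2.Rodrigues(o["orientation"])[0]; print(R.round(3)); print("ang tool x",np.degrees(np.arctan2(R[1,0],R[0,0])),"ey",np.degrees(np.arctan2(ey[1],ey[0])))
E
```

```text
board ((514.1636352539062, 20.280014038085938), (540.4317626953125, 103.94805145263672), 78.21149444580078)
O [514.16363525  20.28001404] ey [0.20429967 0.9789084 ] ex [ 0.9789084  -0.20429967]
g edge y -173 hinge y -209 x -33..38
g edge y -33 hinge y -68 x -33..38
g edge y 247 hinge y 214 x -33..38
r edge y 30 hinge y 66 x -34..39
beaker [493.76297661 368.15106049] -91.04031770136848 336.36604840831234
vial [430.42788202 162.86239003] -111.09916671313933 122.46790130288363
bung [373.90928345 -94.34567737] -113.87817454486714 -140.8619726920976
jar [ 364.29766888 -302.32588012] -80.79677746709882 -346.419193990866
rack [676.38068213 357.58005496] 89.88534477898202 363.32673969128336
210 [557.06656647 225.8507843 ]
70 [528.46461201  88.80360413]
-70 [499.8626585  -48.24357605]
-210 [ 471.26070404 -185.29075623]
[[-0.902  0.432 -0.001]
 [ 0.432  0.902 -0.001]
 [ 0.    -0.001 -1.   ]]
ang tool x 154.40260623812927 ey 78.21149
```

The measured hinges sit at ±70 and ±210 mm along the board, which fits the 140 mm spacing. I'll shut the jaw and align the tool's y axis with the board's.

Call:
{"fn": "arm_command", "kwargs": {
  "series": [
    {"linear":[0,0,0],"turn":-0.08},
    {"linear":[0,0,0],"turn":-0.08},
    {"linear":[0,0,0],"turn":-0.08},
    {"linear":[0,0,0],"turn":0},
    {"linear":[0,0,0],"turn":0}
  ],
  "jaw": -1
}}

```text
t: 0.6
ee_pos: [269.9, 563.5, 241.4]
orientation: [-0.328, -3.124, 0.001]
ft_force: [0.4, 0.9, -1.3]
width: 51.1
grasp_force: 0.0
```

```bash
cat > s.py <<'E'
from h import *
O=np.array([514.2,20.3]);ey=np.array([.2043,.9789]);ex=np.array([.9789,-.2043])
o=ctrl.get_obs();R=cv2.Rodrigues(o["orientation"])[0];p=o["ee_pos"]
print("t",o["t"],"board xy",(p[:2]-O)@ex,(p[:2]-O)@ey,"z",p[2],"tool y.ey",R[:2,1]@ey,"toolx.ey",R[:2,0]@ey,"w",o["width"],o["ft_force"].round(1))
E
python3 s.py
```

```text
t 0.6 board xy -350.0747683601296 481.7998042099709 z 241.36657948422376 tool y.ey 0.9999864914955834 toolx.ey 0.0032149610091273817 w 51.082231376349796 [ 0.4  0.9 -1.3]
```

Call:
{"fn": "arm_command", "kwargs": {
  "series": [
    {"linear":[-0.035,-0.018,0],"turn":0},
    {"linear":[-0.035,-0.018,0],"turn":0},
    {"linear":[-0.035,-0.018,0],"turn":0},
    {"linear":[-0.035,-0.018,0],"turn":0},
    {"linear":[-0.035,-0.018,0],"turn":0},
    {"linear":[-0.035,-0.018,0],"turn":0},
    {"linear":[-0.035,-0.018,0],"turn":0},
    {"linear":[-0.035,-0.018,0],"turn":0},
    {"linear":[-0.035,-0.018,0],"turn":0},
    {"linear":[-0.035,-0.018,0],"turn":0}
  ]
}}

```text
t: 1.6
ee_pos: [576.7, 314.4, 241.6]
orientation: [-0.327, -3.124, 0.0]
ft_force: [0.3, 0.4, 0.1]
width: 0.7
grasp_force: 0.0
```

Call:
{"fn": "arm_command", "kwargs": {
  "series": [
    {"linear":[0,0,0.02],"turn":0},
    {"linear":[0,0,0.03],"turn":0},
    {"linear":[0,0,0.03],"turn":0},
    {"linear":[0,0,0.03],"turn":0},
    {"linear":[0,0,0.03],"turn":0},
    {"linear":[0,0,0.02],"turn":0},
    {"linear":[0,0,0.01],"turn":0},
    {"linear":[0,0,0],"turn":0},
    {"linear":[0,0,0],"turn":0}
  ]
}}

```text
t: 2.5
ee_pos: [576.1, 315.9, 72.4]
orientation: [0.325, 3.124, 0.001]
ft_force: [0.8, 0.3, 0.9]
width: 0.3
grasp_force: 0.0
```

```bash
python3 s.py
```

```text
t 2.5 board xy 0.23755111550518393 302.01708539737297 z 72.43001867346977 tool y.ey 0.9999902982791101 toolx.ey 0.0016313898238429214 w 0.3095583768494354 [0.8 0.3 0.9]
```

Call:
{"fn": "arm_command", "kwargs": {
  "series": [
    {"linear":[0,-0.01,0],"turn":0},
    {"linear":[0,-0.01,0],"turn":0},
    {"linear":[0,-0.01,0],"turn":0},
    {"linear":[0,-0.01,0],"turn":0},
    {"linear":[0,-0.01,0],"turn":0},
    {"linear":[0,-0.01,0],"turn":0},
    {"linear":[0,-0.01,0],"turn":0},
    {"linear":[0,-0.01,0],"turn":0},
    {"linear":[0,-0.01,0],"turn":0},
    {"linear":[0,0,0],"turn":0}
  ]
}}

```text
t: 3.5
ee_pos: [556.5, 226.0, 71.4]
orientation: [-0.326, -3.123, 0.001]
ft_force: [0.0, 0.3, -0.9]
width: 0.9
grasp_force: 0.0
```

Call:
{"fn": "arm_command", "kwargs": {
  "series": [
    {"linear":[0,0,-0.02],"turn":0},
    {"linear":[0,0,-0.03],"turn":0},
    {"linear":[0,0,-0.03],"turn":0},
    {"linear":[0,0,-0.02],"turn":0},
    {"linear":[0,0,0],"turn":0},
    {"linear":[0,0,0],"turn":0}
  ]
}}

```text
t: 4.1
ee_pos: [557.0, 227.6, 171.5]
orientation: [0.324, 3.124, 0.0]
ft_force: [-0.6, -0.1, -1.4]
width: 0.7
grasp_force: 0.0
```

```bash
python3 s.py; python3 -c "
from h import *
cv2.imwrite('pics/s2.png',cv2.resize(ctrl.get_image('scene')['frame'][120:350,200:450],None,fx=2.4,fy=2.4))"
```

```text
t 4.1 board xy -0.4138846064973123 211.6979438559581 z 171.4994707982557 tool y.ey 0.9999914803708735 toolx.ey 0.0008391171280487941 w 0.6670931398851596 [-0.6 -0.1 -1.4]
```

View pics/s2.png

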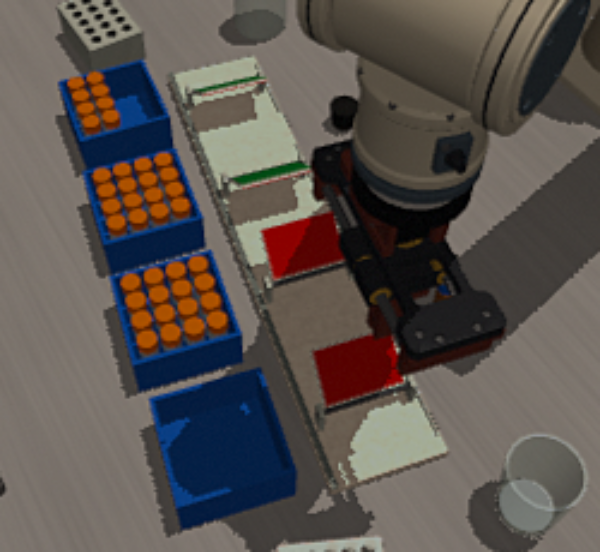

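Tag A, at about (360,370) in the crop, now shows red. Next is B, which I enter through the gap between B and C and push towards +y.

Call:
{"fn": "arm_command", "kwargs": {
  "series": [
    {"linear":[0,-0.02,0],"turn":0},
    {"linear":[0,-0.03,0],"turn":0},
    {"linear":[0,-0.03,0],"turn":0},
    {"linear":[0,-0.03,0],"turn":0},
    {"linear":[0,-0.03,0],"turn":0},
    {"linear":[0,-0.03,0],"turn":0},
    {"linear":[0,-0.03,0],"turn":0},
    {"linear":[0,-0.012,0],"turn":0},
    {"linear":[0,0,0],"turn":0},
    {"linear":[0,0,0],"turn":0}
  ]
}}

```text
t: 5.15
ee_pos: [513.5, 20.2, 171.3]
orientation: [-0.325, -3.124, -0.0]
ft_force: [0.6, -0.1, -0.0]
width: 0.4
grasp_force: 0.0
```

```bash
python3 s.py
```

```text
t 5.15 board xy -0.6657046872424984 -0.26648005254787854 z 171.30411774539212 tool y.ey 0.9999902321681662 toolx.ey 0.0017964134436236345 w 0.3774434854867657 [ 0.6 -0.1 -0. ]
```

Call:
{"fn": "arm_command", "kwargs": {
  "series": [
    {"linear":[0,0,0.02],"turn":0},
    {"linear":[0,0,0.03],"turn":0},
    {"linear":[0,0,0.03],"turn":0},
    {"linear":[0,0,0.02],"turn":0},
    {"linear":[0,0,0],"turn":0},
    {"linear":[0,0,0],"turn":0}
  ]
}}

```text
t: 5.75
ee_pos: [513.8, 20.9, 71.7]
orientation: [-0.322, -3.124, -0.0]
ft_force: [-0.1, 0.7, 0.7]
width: 0.3
grasp_force: 0.0
```

Call:
{"fn": "arm_command", "kwargs": {
  "series": [
    {"linear":[0,0.01,0],"turn":0},
    {"linear":[0,0.01,0],"turn":0},
    {"linear":[0,0.01,0],"turn":0},
    {"linear":[0,0.01,0],"turn":0},
    {"linear":[0,0.01,0],"turn":0},
    {"linear":[0,0.01,0],"turn":0},
    {"linear":[0,0.01,0],"turn":0},
    {"linear":[0,0,0],"turn":0},
    {"linear":[0,0,0],"turn":0}
  ]
}}

```text
t: 6.65
ee_pos: [527.8, 89.0, 71.5]
orientation: [-0.323, -3.125, 0.0]
ft_force: [-0.1, -0.1, -0.8]
width: 0.1
grasp_force: 0.0
```

Call:
{"fn": "arm_command", "kwargs": {
  "series": [
    {"linear":[0,0,-0.02],"turn":0},
    {"linear":[0,0,-0.03],"turn":0},
    {"linear":[0,0,-0.03],"turn":0},
    {"linear":[0,0,-0.02],"turn":0},
    {"linear":[0,0,0],"turn":0},
    {"linear":[0,0,0],"turn":0}
  ]
}}

```text
t: 7.25
ee_pos: [527.8, 88.3, 171.4]
orientation: [0.325, 3.125, -0.0]
ft_force: [-0.5, 0.4, -0.3]
width: 0.5
grasp_force: 0.0
```

```bash
python3 s.py; python3 -c "
from h import *
cv2.imwrite('pics/s3.png',cv2.resize(ctrl.get_image('scene')['frame'][120:350,200:450],None,fx=2.4,fy=2.4))"
```

```text
t 7.25 board xy -0.6019850873806245 69.29089977388998 z 171.42036454759352 tool y.ey 0.9999908312510202 toolx.ey 0.001427328820459095 w 0.511004829527009 [-0.5  0.4 -0.3]
```

View pics/s3.png

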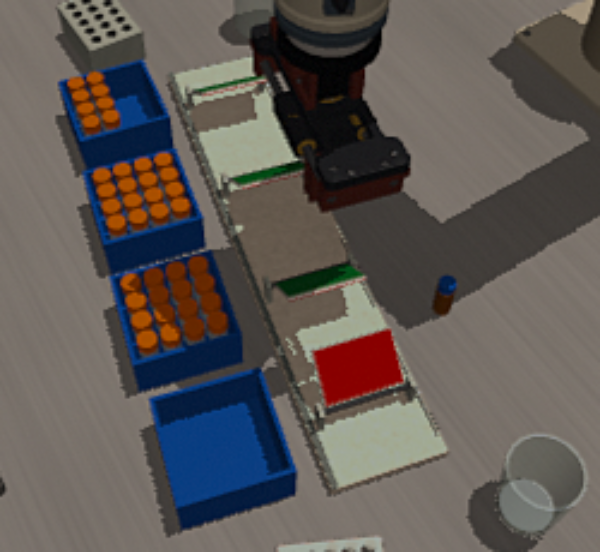

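Tag B, at about (318,280), is now green and A stays red. Next is D, entered at y ≈ -130.

Call:
{"fn": "arm_command", "kwargs": {
  "series": [
    {"linear":[0,-0.02,0],"turn":0},
    {"linear":[0,-0.03,0],"turn":0},
    {"linear":[0,-0.03,0],"turn":0},
    {"linear":[0,-0.03,0],"turn":0},
    {"linear":[0,-0.03,0],"turn":0},
    {"linear":[0,-0.03,0],"turn":0},
    {"linear":[0,-0.02,0],"turn":0},
    {"linear":[0,-0.01,0],"turn":0},
    {"linear":[0,0,0],"turn":0},
    {"linear":[0,0,0],"turn":0}
  ]
}}

```text
t: 8.3
ee_pos: [486.7, -106.7, 171.1]
orientation: [-0.325, -3.124, -0.001]
ft_force: [0.6, 0.2, 0.5]
width: 0.4
grasp_force: 0.0
```

Call:
{"fn": "arm_command", "kwargs": {
  "series": [
    {"linear":[0,0,0.02],"turn":0},
    {"linear":[0,0,0.03],"turn":0},
    {"linear":[0,0,0.03],"turn":0},
    {"linear":[0,0,0.02],"turn":0},
    {"linear":[0,0,0],"turn":0},
    {"linear":[0,0,0],"turn":0}
  ]
}}

```text
t: 8.9
ee_pos: [487.0, -106.4, 71.7]
orientation: [-0.322, -3.124, -0.0]
ft_force: [0.4, 0.1, 0.1]
width: 0.9
grasp_force: 0.0
```

```bash
python3 s.py
```

```text
t 8.9 board xy -0.7448170333562061 -129.58240408872126 z 71.67107877289386 tool y.ey 0.9999918415967863 toolx.ey -9.646828793730133e-05 w 0.9432558596691726 [0.4 0.1 0.1]
```

Next I push 80 mm, retreat upward, and move clear of the view.

Call:
{"fn": "arm_command", "kwargs": {
  "series": [
    {"linear":[0,-0.01,0],"turn":0},
    {"linear":[0,-0.01,0],"turn":0},
    {"linear":[0,-0.01,0],"turn":0},
    {"linear":[0,-0.01,0],"turn":0},
    {"linear":[0,-0.01,0],"turn":0},
    {"linear":[0,-0.01,0],"turn":0},
    {"linear":[0,-0.01,0],"turn":0},
    {"linear":[0,-0.01,0],"turn":0},
    {"linear":[0,0,0],"turn":0},
    {"linear":[0,0,0],"turn":0}
  ]
}}

```text
t: 9.9
ee_pos: [470.2, -185.8, 71.5]
orientation: [-0.326, -3.124, -0.0]
ft_force: [0.1, -0.0, 0.8]
width: 0.5
grasp_force: 0.0
```

Call:
{"fn": "arm_command", "kwargs": {
  "series": [
    {"linear":[0,0,-0.02],"turn":0},
    {"linear":[0,0,-0.03],"turn":0},
    {"linear":[0,0,-0.03],"turn":0},
    {"linear":[0,0,-0.03],"turn":0},
    {"linear":[0,0,-0.03],"turn":0},
    {"linear":[0.02,0,-0.02],"turn":0},
    {"linear":[0.02,0,0],"turn":0},
    {"linear":[0.02,0,0],"turn":0},
    {"linear":[0,0,0],"turn":0},
    {"linear":[0,0,0],"turn":0}
  ]
}}

```text
t: 10.9
ee_pos: [412.2, -173.1, 231.9]
orientation: [0.324, 3.124, -0.0]
ft_force: [0.2, -0.5, 0.7]
width: 0.6
grasp_force: 0.0
```

```bash
python3 s.py; python3 -c "
from h import *
a=ctrl.get_image('scene')['frame'][100:330,200:450]; b=ctrl.get_image('top')['frame'][110:310,140:500]
cv2.imwrite('pics/s4.png',cv2.resize(a,None,fx=2.4,fy=2.4)); cv2.imwrite('pics/t4.png',cv2.resize(b,None,fx=2,fy=2))"
```

```text
t 10.9 board xy -60.33193871918694 -210.1532979204468 z 231.86948686375916 tool y.ey 0.999991435124578 toolx.ey 0.0009037146412022579 w 0.6071861950841176 [ 0.2 -0.5  0.7]
```

View pics/s4.png

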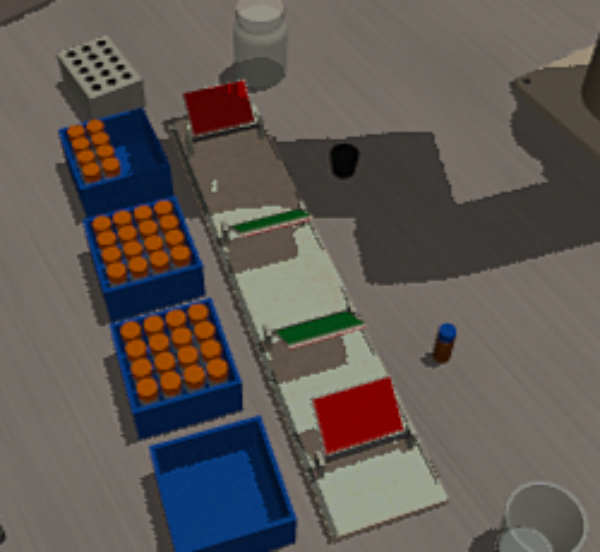

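View pics/t4.png

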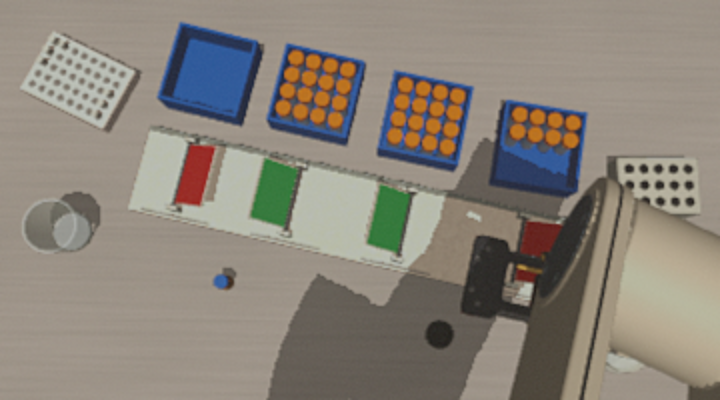

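Both views show the right faces: red at (358,415) for the empty bin, green at (318,328) and (268,222) for the two full bins, and red at (220,107) for the half-full bin. Nothing else has moved, and the robot is clear of everything.

```bash
python3 -c "
from workcell import ctrl
print(ctrl.close_job())"
```

```text
the job is handed in; nothing more can be done
None
```

The job is handed in: I pushed over the three wrong tags, so both full bins now show green and the half-full and empty bins show red, with everything else left where it stood; the hand-in call returned no verdict.

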